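# Plug gauge: keep the collar that passes, reject the tight one

### The arm

A 6-joint arm with a two-finger parallel gripper is mounted at the origin on a cart in front of the work surface, level with it; the furniture and walls round the work are solid. World frame = base frame: x ahead of the robot, y to its left, z up, the work surface at z = 0. Lengths are in m, angles in degrees, forces in N, time in s.
With the tool pointing down it reaches from about 0.275 to 0.725 m from the base axis. Payload 15.9 kg.
Tool frame: the origin (TCP) lies at the very end of the fingers, on their centre line; the grasp point (between the pads) lies 19 mm behind it (hold_point_z is the distance from the TCP to the grasp point, in m); z points along the fingers, y is the line along which they close (so a half turn about z gives the same grasp; the last joint's range is limited). The gripper opens to 85 mm and grips with 20 to 120 N. Pads are 22 mm wide; open, the fingers measure 114 mm over their backs; the gripper's body (76 mm by 85 mm) begins 54 mm behind the grasp point. The pads swing forward as they close: fully open they stand 13 mm farther back than shut.
Start: joints at [-67.494, 12.198, -1.971, 75.831, 0, 90], TCP at [0.191, -0.462, 0.231] pointing down, gripper open.
Joint ranges: [-170.91, 170.91], [-42.67, 98.43], [-65.05, 77.54], [-120.47, 116.71], [-90, 82.35], [-180, 180]. Speed limits (degrees/s): [108.29, 108.29, 136.94, 147.25, 180, 180].

### API

Orientations are given as a 3x3 rotation matrix whose columns are the frame's x, y, z axes.
In Python, from station import * gives the robot as it stands.
- The arm moves only by the tool send_rows, never from a script. Its argument "commands" is a list of rows, each an object of numbers: "tx", "ty", "tz": the shift along the world's x, y, z in units of 50 mm (1.0 is 50 mm); "rx", "ry", "rz": the turn, a rotation vector about the world's x, y, z in units of 6 degrees (1.0 is 6 degrees); "hand": the closure, from 0 (fully open) to 1 (shut). A call has 1 to 20 rows; each row shifts and turns the commanded pose from where the row before left it; what a row does not reach is not made up. A row lasts 1/10 s, in which the tool goes at most 50 mm and 8.59 degrees, less where a joint would pass 70% of its speed; a pose out of reach is approached as far as the arm can. A call is refused whole if a number of a shift passes 1 or a number of a turn 1, either way. A call with a gripper value outside its range is refused whole. The fingers move at their own pace and stop on an object; "grip_force" is the grip in N (left out, the last holds). Time passes only in rows, so rows that do not move let the fingers close. It gives the time, the measured TCP pose, the force, the opening and the grip force at its end, in the units of the state.
- state(): the state, without advancing time (a new reading comes with each control period).
- get_image(name): name is "side" or "top"; returns a dict with "frame" (400x640x3 uint8, red, green, blue), "intrinsics" (3x3 intrinsics, pixels), "camera_from_world" (4x4, takes a point from world to camera coordinates). Camera axes: x right, y down, z forward; pixel columns grow to the right and rows downward; lengths in m; the calibration is good to about 2 mm. A picture is of the moment at which its call begins. There is no depth.
- hand_in(): hands the job in; it is judged then, once.
Trained networks look in a picture, given as the dict that the camera call returned (one of the last four; its "shot" number tells which), for a name from the list of things; names that differ only in an ending like _2 or _b are one class to them, and where a whole thing is asked for, a point or a joint stands for the part that bears it (a point fixed in the world has none). Each returns a list of dicts, best first, with "conf" (0 to 1); they miss things now and then, are a little off and sometimes report something else, mostly with a low value. They report only what shows in the picture. A call takes as long as a camera call. They do not tell look-alikes from the thing itself.
- spot_in(target, picture): "box" ([left, top, right, bottom] in pixels, round what is visible of it).
The state is a dict: "clock": time; "q": joint angles; "joint_velocities": joint speeds; "joint_efforts": joint torques, N m; "ee_pos": TCP position; "orientation": TCP orientation; "force": force on the tool from outside, world axes, zero at the start; "ft_torque": the same for the moment, N m; "width": finger opening in m; "grasp_force": force on a finger pad.
Only numpy, scipy, OpenCV 4.12 (cv2) and the standard library are available. Lean on these libraries where they do the work, as an engineer would, in place of code of your own. Each camera call takes 0.05 s, during which the arm holds its last target. There are 200 camera calls.

### The job

Two steel shaft collars on the bench look alike outside, but only one has a large enough bore for the plug gauge that stands in the square block. Take the gauge by its handle, push it down through the bore it fits until its tip reaches the bench, and leave it standing there; then lay the other collar, the one that will not pass the gauge, flat in the shallow grey tray.

Things in the scene. Friction and masses are not known exactly. Their poses are not given: they have to be found in the camera images.
- gauge_grip (a point): Centre of the dark round handle (24 mm diameter, 36 mm long) of the 76 mm steel plug gauge, 120 g; z along the gauge, away from its tip. Below the handle: a flange 32 mm wide, 4 mm thick, then the 20 mm shaft. It stands tip down in a fixed aluminium block 56x56x38 mm with a 24 mm through hole, flange on the block; lift it 45 mm to clear.
- gauge_tip (a point): Tip of the plug gauge (centre of its lower end face), 58 mm below gauge_grip along the gauge. The shaft is 20 mm in diameter and 36 mm long; its last 10 mm taper to 8 mm at the tip.
- collar_pass_mid (a point): Centre (half-way up its height, on the bore axis) of the steel collar with the wide bore, which the gauge passes: a plain ring 46 mm outside diameter, 30 mm high, through bore 26 mm, lying flat on the bench, loose, 200 g; z along the bore.
- collar_tight_mid (a point): Centre (half-way up its height, on the bore axis) of the steel collar with the narrow bore, which stops the gauge after about 6 mm: same ring 46 mm outside diameter, 30 mm high, but through bore 15 mm, lying flat on the bench, loose, 200 g; z along the bore.
- reject_tray_in (a point): Centre of the inner floor of the fixed shallow open grey tray, 110 x 110 mm outside, 20 mm high, walls 3 mm; x and y along its sides, z up. It lies on the left of the bench with the collars and the gauge block; on the bench's middle, right of them, a starter motor is clamped: pass over it with fingertips 0.3 m above the bench.
Not all that is in view belongs to the job. What is shaped like the part that bears gauge_grip but blue is not meant. Leave any pink look-alike of the part that bears collar_tight_mid alone.

How it is judged (in metres and radians):
On the way:
1. the gauge stands in the wide-bored collar, its tip down at the bench (horizontal distance between gauge_tip and collar_pass_mid below 0.012 m and height (world z) of gauge_tip below 0.01 m and height (world z) of collar_pass_mid below 0.022 m), for 0.2 s.
At the end, for the whole second after the job is handed in: The gauge stands in the wide-bored collar on the bench, within 20 degrees of upright, tip within 12 mm of the bore axis and under 10 mm above the bench; the narrow-bored collar lies on the tray floor, flat within 11 degrees, its centre within 45 mm of the tray centre along each side (all of step 1 and angle between gauge_grip's own z axis and vertical below 0.35 rad and x of collar_tight_mid in the frame of reject_tray_in between -0.045 and 0.045 m and y of collar_tight_mid in the frame of reject_tray_in between -0.045 and 0.045 m and z of collar_tight_mid in the frame of reject_tray_in below 0.021 m and angle between the z axis of collar_tight_mid and the z axis of reject_tray_in, either way round below 0.2 rad); the robot touches nothing.
It also fails if it takes over 59 s, if anything falls off the work surface, if the arm or the gripper's body presses on something with over 40 N, if the wrist force passes 120 N, or if a joint passes its speed limit or range.

## Working session

There is one attempt and no reset: what is moved stays moved. The work goes in short steps, Python scripts to look and compute and a tool call to move; the robot and the scene stay as the last step left them, time stands still between calls to the robot, and variables do not carry over. Pictures are saved under pics/ and viewed, at most 10 in all, crops included, and the job is handed in when it is done.

Besides the shell and the picture viewer there is one more tool, called after "Request:" by a JSON object that holds its "fn" and its "kwargs", one argument or row to a line. send_rows: Moves the arm, as the interface text tells. Its arguments: {"type":"object","properties":{"commands":{"type":"array","items":{"type":"object","properties":{"tx":{"type":"number"},"ty":{"type":"number"},"tz":{"type":"number"},"rx":{"type":"number"},"ry":{"type":"number"},"rz":{"type":"number"},"hand":{"type":"number"}}}},"grip_force":{"type":"number"}},"required":["commands"]}

```bash
mkdir -p pics; cat > h.py <<'E'
from station import *
import numpy as np, cv2
def save(n,p): cv2.imwrite(p,cv2.cvtColor(n["frame"],cv2.COLOR_RGB2BGR))
def pix(pic,P):
    T=np.array(pic["camera_from_world"]);K=np.array(pic["intrinsics"])
    c=T[:3,:3]@np.array(P,float)+T[:3,3]; u=K@c; return u[:2]/u[2]
def ray(pic,u,v,z):
    T=np.array(pic["camera_from_world"]);K=np.array(pic["intrinsics"])
    R=T[:3,:3];o=-R.T@T[:3,3];d=R.T@np.linalg.inv(K)@[u,v,1]
    return o+d*(z-o[2])/d[2]
E
python3 - <<'E'
from h import *
s=state();print(s["clock"],s["ee_pos"],s["orientation"],s["width"])
for n in("top","side"):
    p=get_image(n);save(p,f"pics/{n}0.png")
    T=np.array(p["camera_from_world"]);print(n,-T[:3,:3].T@T[:3,3],T[2,:3])
    for t in("gauge_grip","collar_pass_mid","collar_tight_mid","reject_tray_in"):
        print(t,[(np.round(d["box"]).tolist(),round(d["conf"],2)) for d in spot_in(t,p)])
E
```

```text
0.0 [ 0.1912703  -0.46160099  0.23079278] [[ 9.23846996e-01  3.82761740e-01 -4.23663421e-04]
 [ 3.82761974e-01 -9.23846378e-01  1.06819494e-03]
 [ 1.74642369e-05 -1.14901093e-03 -9.99999340e-01]] 0.08549888884657252
top [0.38718232 0.14933857 0.92701428] [ 0.18994258  0.00876567 -0.98175607]
gauge_grip [([251.0, 151.0, 262.0, 171.0], 0.84), ([288.0, 206.0, 305.0, 225.0], 0.48)]
collar_pass_mid [([315.0, 167.0, 340.0, 195.0], 0.6)]
collar_tight_mid [([366.0, 247.0, 394.0, 270.0], 0.85), ([412.0, 242.0, 440.0, 271.0], 0.84)]
reject_tray_in [([193.0, 213.0, 261.0, 283.0], 0.84)]
side [0.46811505 0.95773595 0.38089843] [ 0.07445701 -0.93728922 -0.34050708]
gauge_grip [([308.0, 223.0, 326.0, 269.0], 0.87)]
collar_pass_mid []
collar_tight_mid [([355.0, 201.0, 374.0, 220.0], 0.84), ([354.0, 219.0, 378.0, 244.0], 0.81), ([238.0, 239.0, 257.0, 272.0], 0.37)]
reject_tray_in [([306.0, 282.0, 396.0, 338.0], 0.9)]
```

View pics/top0.png

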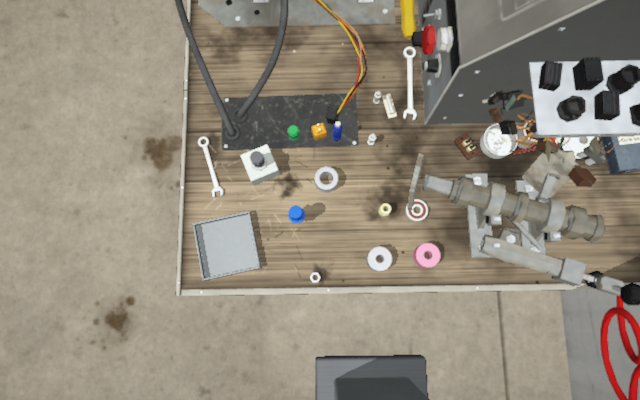

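View pics/side0.png

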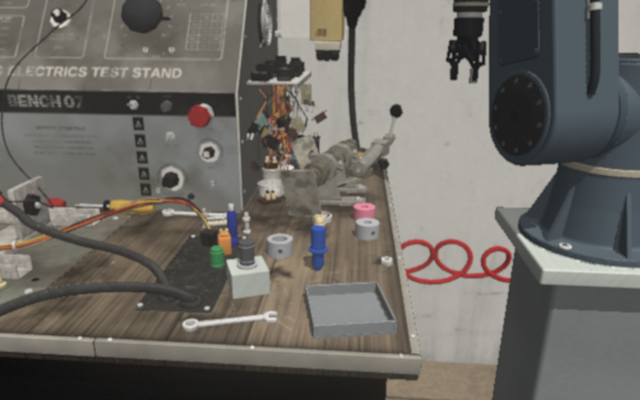

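Top: gauge handle near (258,158) in the white block, wide collar (327,179), narrow collar (379,258), tray (226,246), blue decoy (296,214), pink decoy (427,255). Side: gauge (246,250), wide collar (279,245), narrow (367,229). I'll refine with an enlarged crop.

```bash
python3 - <<'E'
import cv2
from h import *
a=cv2.imread("pics/top0.png");b=cv2.imread("pics/side0.png")
c=lambda im,x,y:cv2.resize(im[y:y+50,x:x+66],(396,300),interpolation=cv2.INTER_CUBIC)
import numpy as np
cv2.imwrite("pics/crop.png",np.vstack([np.hstack([c(a,230,140),c(a,295,150)]),np.hstack([c(a,350,232),c(b,228,225)])]))
p=get_image("top");q=get_image("side")
import pickle;pickle.dump((p,q),open("p.pkl","wb"))
print("gauge",ray(p,258,158,.078),"wide",ray(p,327,179,.03),"tight",ray(p,379.5,258,.03),"tray",ray(p,226,246,.01))
for uv in((193,219),(250,213),(261,270),(204,283)):print(ray(p,*uv,.02))
E
```

```text
gauge [0.6260206 0.2635758 0.078    ] wide [0.59560885 0.13752865 0.03      ] tight [0.44395352 0.04316259 0.03      ] tray [0.47243049 0.33234405 0.01      ]
[0.52399592 0.39459369 0.02      ]
[0.53381098 0.28573424 0.02      ]
[0.42568059 0.26386526 0.02      ]
[0.40332284 0.3699059  0.02      ]
```

View pics/crop.png

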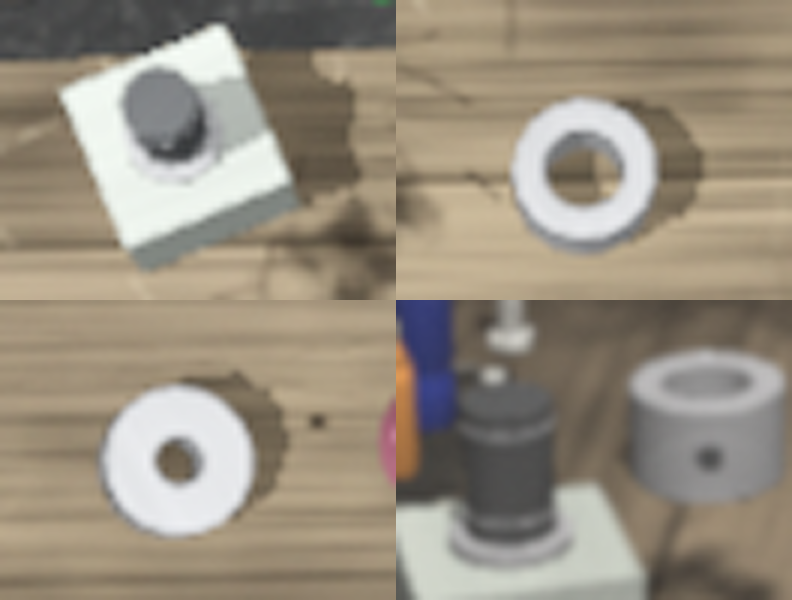

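The crop shows the gauge handle top at top (256.6,157.3), side (246.1,241.6). The wide collar's rim is at top (326.1,178.0), side (279.6,238.3), and the narrow collar at top (379.3,258.3). The bores confirm which collar is wide and which is narrow.

```bash
python3 - <<'E'
from h import *
import pickle;p,q=pickle.load(open("p.pkl","rb"))
P=lambda c:np.array(c["intrinsics"])@np.array(c["camera_from_world"])[:3]
for n,a,b in(("gauge top",(256.6,157.3),(246.1,241.6)),("wide top",(326.1,178.0),(279.6,238.3)),("tight",(379.3,258.3),None)):
    if b:
        X=cv2.triangulatePoints(P(p),P(q),np.array(a,float),np.array(b,float));X=(X[:3]/X[3]).ravel();print(n,X)
    print("  plane top",ray(p,*a,.078 if 'g' ==n[0] else .03), "side",b and ray(q,*b,.078 if 'g'==n[0] else .03))
c=[ray(p,x/6+230-.4,y/6+140-.4,.038) for x,y in((62,95),(228,25),(297,190),(127,250))]
print(np.mean(c,0),np.diff(c,axis=0))
s=state();print(s["clock"],s["ee_pos"])
E
```

```text
gauge top [0.62718481 0.26633192 0.07604386]
  plane top [0.62739158 0.26615212 0.078     ] side [0.62544834 0.27114013 0.078     ]
wide top [0.59664132 0.13913669 0.0287562 ]
  plane top [0.59760102 0.13921374 0.03      ] side [0.59504408 0.14255256 0.03      ]
  plane top [0.44340747 0.04355373 0.03      ] side None
[0.62763608 0.26629998 0.038     ] [[ 0.02233021 -0.0530046   0.        ]
 [-0.0548951  -0.02218855  0.        ]
 [-0.0185923   0.0537925   0.        ]]
0.6 [ 0.19137553 -0.4619244   0.23131084]
```

Request:
{"fn": "send_rows", "kwargs": {
  "commands": [
    {"tz": 0.8,"hand": 0.45},
    {"tz": 0.8,"hand": 0.45},
    {"hand": 0.45}
  ],
  "grip_force": 60
}}

```text
validation failed for argument at $.co...
```

Request:
{"fn": "send_rows", "kwargs": {
  "commands": [
    {"tx": 0.436,"ty": 0.728,"rz": 0.75,"hand": 0.45},
    {"tx": 0.436,"ty": 0.728,"rz": 0.75,"hand": 0.45},
    {"tx": 0.436,"ty": 0.728,"rz": 0.75,"hand": 0.45},
    {"tx": 0.436,"ty": 0.728,"rz": 0.75,"hand": 0.45},
    {"tx": 0.436,"ty": 0.728,"rz": 0.75,"hand": 0.45},
    {"tx": 0.436,"ty": 0.728,"rz": 0.75,"hand": 0.45},
    {"tx": 0.436,"ty": 0.728,"rz": 0.75,"hand": 0.45},
    {"tx": 0.436,"ty": 0.728,"rz": 0.75,"hand": 0.45},
    {"tx": 0.436,"ty": 0.728,"rz": 0.75,"hand": 0.45},
    {"tx": 0.436,"ty": 0.728,"rz": 0.75,"hand": 0.45},
    {"tx": 0.436,"ty": 0.728,"rz": 0.75,"hand": 0.45},
    {"tx": 0.436,"ty": 0.728,"rz": 0.75,"hand": 0.45},
    {"tx": 0.436,"ty": 0.728,"rz": 0.75,"hand": 0.45},
    {"tx": 0.436,"ty": 0.728,"rz": 0.75,"hand": 0.45},
    {"tx": 0.436,"ty": 0.728,"rz": 0.75,"hand": 0.45},
    {"tx": 0.436,"ty": 0.728,"rz": 0.75,"hand": 0.45},
    {"tx": 0.436,"ty": 0.728,"rz": 0.75,"hand": 0.45},
    {"tx": 0.436,"ty": 0.728,"rz": 0.75,"hand": 0.45},
    {"tx": 0.436,"ty": 0.728,"rz": 0.75,"hand": 0.45},
    {"tx": 0.436,"ty": 0.728,"rz": 0.75,"hand": 0.45}
  ]
}}

```text
validation failed for argument at $.co...
```

Request:
{"fn": "send_rows", "kwargs": {
  "commands": [
    {"hand": 0.45},
    {"hand": 0.45},
    {"hand": 0.45}
  ]
}}

```text
validation failed for argument at $.co...
```

Request:
{"fn": "send_rows", "kwargs": {
  "commands": [
    {"tx": 0,"ty": 0,"tz": 0.8,"rx": 0,"ry": 0,"rz": 0,"hand": 0.45},
    {"tx": 0,"ty": 0,"tz": 0.8,"rx": 0,"ry": 0,"rz": 0,"hand": 0.45},
    {"tx": 0,"ty": 0,"tz": 0,"rx": 0,"ry": 0,"rz": 0,"hand": 0.45}
  ],
  "grip_force": 60
}}

```text
clock: 0.9
ee_pos: [0.192, -0.4633, 0.3159]
orientation: [[0.924, 0.383, 0.003], [0.383, -0.924, -0.006], [0.0, 0.007, -1.0]]
force: [-0.7, -0.7, -0.9]
width: 0.0473
grasp_force: 0.0
```

Request:
{"fn": "send_rows", "kwargs": {
  "commands": [
    {"tx": 0.436,"ty": 0.728,"tz": 0,"rx": 0,"ry": 0,"rz": 0.75,"hand": 0.45},
    {"tx": 0.436,"ty": 0.728,"tz": 0,"rx": 0,"ry": 0,"rz": 0.75,"hand": 0.45},
    {"tx": 0.436,"ty": 0.728,"tz": 0,"rx": 0,"ry": 0,"rz": 0.75,"hand": 0.45},
    {"tx": 0.436,"ty": 0.728,"tz": 0,"rx": 0,"ry": 0,"rz": 0.75,"hand": 0.45},
    {"tx": 0.436,"ty": 0.728,"tz": 0,"rx": 0,"ry": 0,"rz": 0.75,"hand": 0.45},
    {"tx": 0.436,"ty": 0.728,"tz": 0,"rx": 0,"ry": 0,"rz": 0.75,"hand": 0.45},
    {"tx": 0.436,"ty": 0.728,"tz": 0,"rx": 0,"ry": 0,"rz": 0.75,"hand": 0.45},
    {"tx": 0.436,"ty": 0.728,"tz": 0,"rx": 0,"ry": 0,"rz": 0.75,"hand": 0.45},
    {"tx": 0.436,"ty": 0.728,"tz": 0,"rx": 0,"ry": 0,"rz": 0.75,"hand": 0.45},
    {"tx": 0.436,"ty": 0.728,"tz": 0,"rx": 0,"ry": 0,"rz": 0.75,"hand": 0.45},
    {"tx": 0.436,"ty": 0.728,"tz": 0,"rx": 0,"ry": 0,"rz": 0.75,"hand": 0.45},
    {"tx": 0.436,"ty": 0.728,"tz": 0,"rx": 0,"ry": 0,"rz": 0.75,"hand": 0.45},
    {"tx": 0.436,"ty": 0.728,"tz": 0,"rx": 0,"ry": 0,"rz": 0.75,"hand": 0.45},
    {"tx": 0.436,"ty": 0.728,"tz": 0,"rx": 0,"ry": 0,"rz": 0.75,"hand": 0.45},
    {"tx": 0.436,"ty": 0.728,"tz": 0,"rx": 0,"ry": 0,"rz": 0.75,"hand": 0.45},
    {"tx": 0.436,"ty": 0.728,"tz": 0,"rx": 0,"ry": 0,"rz": 0.75,"hand": 0.45},
    {"tx": 0.436,"ty": 0.728,"tz": 0,"rx": 0,"ry": 0,"rz": 0.75,"hand": 0.45},
    {"tx": 0.436,"ty": 0.728,"tz": 0,"rx": 0,"ry": 0,"rz": 0.75,"hand": 0.45},
    {"tx": 0.436,"ty": 0.728,"tz": 0,"rx": 0,"ry": 0,"rz": 0.75,"hand": 0.45},
    {"tx": 0.436,"ty": 0.728,"tz": 0,"rx": 0,"ry": 0,"rz": 0.75,"hand": 0.45}
  ]
}}

```text
clock: 2.9
ee_pos: [0.6241, 0.2609, 0.3112]
orientation: [[-0.372, 0.928, -0.0], [0.928, 0.372, 0.0], [0.0, -0.0, -1.0]]
force: [1.8, 0.3, 1.3]
width: 0.0468
grasp_force: 0.0
```

Request:
{"fn": "send_rows", "kwargs": {
  "commands": [
    {"tx": 0,"ty": 0,"tz": 0,"rx": 0,"ry": 0,"rz": 0,"hand": 0.45},
    {"tx": 0,"ty": 0,"tz": 0,"rx": 0,"ry": 0,"rz": 0,"hand": 0.45}
  ]
}}

```text
clock: 3.1
ee_pos: [0.624, 0.2594, 0.3104]
orientation: [[-0.369, 0.93, -0.001], [0.93, 0.369, -0.001], [-0.0, -0.001, -1.0]]
force: [-0.5, -0.4, 0.3]
width: 0.0471
grasp_force: 0.0
```

Request:
{"fn": "send_rows", "kwargs": {
  "commands": [
    {"tx": 0.07,"ty": 0.13,"tz": 0,"rx": 0,"ry": 0,"rz": 0,"hand": 0.45},
    {"tx": 0,"ty": 0,"tz": -0.76,"rx": 0,"ry": 0,"rz": 0,"hand": 0.45},
    {"tx": 0,"ty": 0,"tz": -0.76,"rx": 0,"ry": 0,"rz": 0,"hand": 0.45},
    {"tx": 0,"ty": 0,"tz": -0.76,"rx": 0,"ry": 0,"rz": 0,"hand": 0.45},
    {"tx": 0,"ty": 0,"tz": -0.76,"rx": 0,"ry": 0,"rz": 0,"hand": 0.45},
    {"tx": 0,"ty": 0,"tz": -0.76,"rx": 0,"ry": 0,"rz": 0,"hand": 0.45},
    {"tx": 0,"ty": 0,"tz": 0,"rx": 0,"ry": 0,"rz": 0,"hand": 0.45},
    {"tx": 0,"ty": 0,"tz": 0,"rx": 0,"ry": 0,"rz": 0,"hand": 0.45},
    {"tx": 0,"ty": 0,"tz": 0,"rx": 0,"ry": 0,"rz": 0,"hand": 0.45}
  ]
}}

```text
clock: 4.0
ee_pos: [0.6285, 0.2655, 0.1282]
orientation: [[-0.368, 0.93, 0.003], [0.93, 0.368, 0.001], [0.0, 0.004, -1.0]]
force: [0.2, -0.0, 0.2]
width: 0.0471
grasp_force: 0.0
```

```bash
python3 - <<'E'
from h import *
s=state();print(s["clock"],s["ee_pos"],s["q"],s["width"])
a=get_image("top")["frame"];p=get_image("side");b=p["frame"]
c=lambda im,x,y:cv2.resize(im[y:y+100,x:x+100],(400,400),interpolation=cv2.INTER_CUBIC)
cv2.imwrite("pics/c2.png",cv2.cvtColor(np.hstack([c(a,210,100),c(b,200,180)]),cv2.COLOR_RGB2BGR))
print(pix(p,s["ee_pos"]))
E
```

```text
4.0 [0.62852511 0.26546787 0.12819812] [ 2.28993746e+01  3.59853896e+01  1.87306476e+01  7.25293730e+01
 -3.92181728e-03  9.13369007e+01] 0.0471205882179909
[243.44278864 208.50709859]
```

View pics/c2.png

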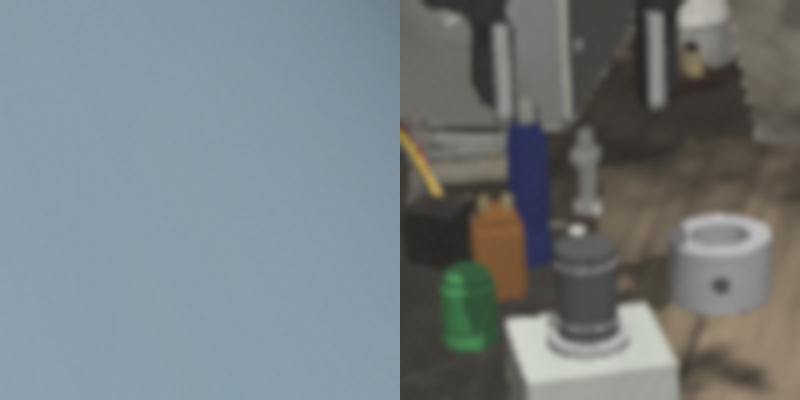

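The top view is blocked by the arm. The side view shows fingers at about pixels 227 and 261, straddling the handle at 246. Going down to grasp.

Request:
{"fn": "send_rows", "kwargs": {
  "commands": [
    {"tx": -0.02,"ty": 0.01,"tz": -0.4,"rx": 0,"ry": 0,"rz": 0,"hand": 0.45},
    {"tx": 0,"ty": 0,"tz": -0.4,"rx": 0,"ry": 0,"rz": 0,"hand": 0.45},
    {"tx": 0,"ty": 0,"tz": -0.4,"rx": 0,"ry": 0,"rz": 0,"hand": 0.45},
    {"tx": 0,"ty": 0,"tz": -0.3,"rx": 0,"ry": 0,"rz": 0,"hand": 0.45},
    {"tx": 0,"ty": 0,"tz": -0.06,"rx": 0,"ry": 0,"rz": 0,"hand": 0.45},
    {"tx": 0,"ty": 0,"tz": 0,"rx": 0,"ry": 0,"rz": 0,"hand": 0.45}
  ]
}}

```text
clock: 4.7
ee_pos: [0.6268, 0.2661, 0.0479]
orientation: [[-0.368, 0.93, 0.001], [0.93, 0.368, 0.0], [-0.0, 0.001, -1.0]]
force: [0.1, 0.6, 0.2]
width: 0.0471
grasp_force: 0.0
```

Request:
{"fn": "send_rows", "kwargs": {
  "commands": [
    {"tx": 0,"ty": 0,"tz": 0,"rx": 0,"ry": 0,"rz": 0,"hand": 1},
    {"tx": 0,"ty": 0,"tz": 0,"rx": 0,"ry": 0,"rz": 0,"hand": 1},
    {"tx": 0,"ty": 0,"tz": 0,"rx": 0,"ry": 0,"rz": 0,"hand": 1},
    {"tx": 0,"ty": 0,"tz": 0,"rx": 0,"ry": 0,"rz": 0,"hand": 1},
    {"tx": 0,"ty": 0,"tz": 0,"rx": 0,"ry": 0,"rz": 0,"hand": 1},
    {"tx": 0,"ty": 0,"tz": 0,"rx": 0,"ry": 0,"rz": 0,"hand": 1}
  ]
}}

```text
clock: 5.3
ee_pos: [0.6272, 0.2662, 0.0487]
orientation: [[-0.368, 0.93, 0.002], [0.93, 0.368, 0.001], [0.0, 0.002, -1.0]]
force: [-1.2, -0.6, 7.4]
width: 0.0221
grasp_force: 58.5
```

Request:
{"fn": "send_rows", "kwargs": {
  "commands": [
    {"tx": 0,"ty": 0,"tz": 0.4,"rx": 0,"ry": 0,"rz": 0,"hand": 1},
    {"tx": 0,"ty": 0,"tz": 0.8,"rx": 0,"ry": 0,"rz": 0,"hand": 1},
    {"tx": 0,"ty": 0,"tz": 0.6,"rx": 0,"ry": 0,"rz": 0,"hand": 1},
    {"tx": -0.15,"ty": -0.64,"tz": 0,"rx": 0,"ry": 0,"rz": 0,"hand": 1},
    {"tx": -0.15,"ty": -0.64,"tz": 0,"rx": 0,"ry": 0,"rz": 0,"hand": 1},
    {"tx": -0.15,"ty": -0.64,"tz": 0,"rx": 0,"ry": 0,"rz": 0,"hand": 1},
    {"tx": -0.15,"ty": -0.63,"tz": 0,"rx": 0,"ry": 0,"rz": 0,"hand": 1},
    {"tx": 0,"ty": 0,"tz": -0.5,"rx": 0,"ry": 0,"rz": 0,"hand": 1},
    {"tx": 0,"ty": 0,"tz": -0.5,"rx": 0,"ry": 0,"rz": 0,"hand": 1},
    {"tx": 0,"ty": 0,"tz": 0,"rx": 0,"ry": 0,"rz": 0,"hand": 1},
    {"tx": 0,"ty": 0,"tz": 0,"rx": 0,"ry": 0,"rz": 0,"hand": 1},
    {"tx": 0,"ty": 0,"tz": 0,"rx": 0,"ry": 0,"rz": 0,"hand": 1}
  ]
}}

```text
clock: 6.5
ee_pos: [0.5973, 0.1388, 0.0887]
orientation: [[-0.368, 0.93, 0.002], [0.93, 0.368, 0.0], [-0.0, 0.002, -1.0]]
force: [1.5, -0.9, -1.2]
width: 0.0223
grasp_force: 60.1
```

```bash
python3 - <<'E'
from h import *
s=state();print(s["clock"],s["ee_pos"],s["width"],s["force"])
p=get_image("side");b=p["frame"]
c=lambda im,x,y:cv2.resize(im[y:y+80,x:x+80],(560,560),interpolation=cv2.INTER_CUBIC)
cv2.imwrite("pics/c3.png",cv2.cvtColor(c(b,240,190),cv2.COLOR_RGB2BGR))
print(pix(p,s["ee_pos"]),pix(p,s["ee_pos"]-np.array([0,0,.0467])),pix(p,[.597,.139,.03]))
E
```

```text
6.5 [0.59732276 0.13883496 0.08874371] 0.02227877405327393 [ 1.47916594 -0.89859025 -1.16853184]
[277.98029079 205.94848904] [278.49573448 231.08782403] [278.79364416 237.46976977]
```

View pics/c3.png

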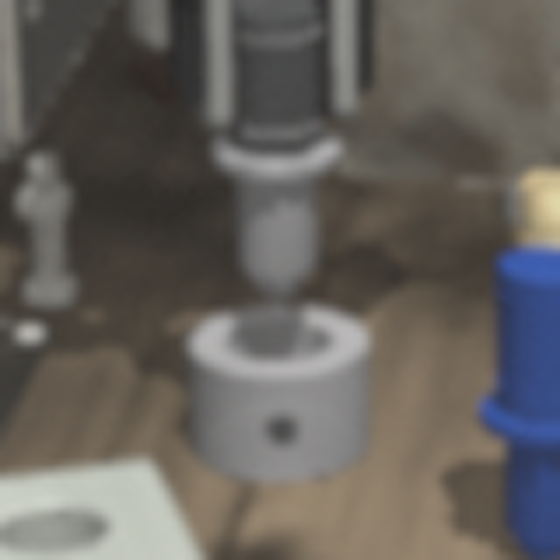

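The gauge shaft (crop x≈280) is lined up with the collar (crop centre x≈280), with the tip about 12 mm above the rim. Inserting.

Request:
{"fn": "send_rows", "kwargs": {
  "commands": [
    {"tx": 0,"ty": 0,"tz": -0.2,"rx": 0,"ry": 0,"rz": 0,"hand": 1},
    {"tx": 0,"ty": 0,"tz": -0.16,"rx": 0,"ry": 0,"rz": 0,"hand": 1},
    {"tx": 0,"ty": 0,"tz": -0.12,"rx": 0,"ry": 0,"rz": 0,"hand": 1},
    {"tx": 0,"ty": 0,"tz": 0,"rx": 0,"ry": 0,"rz": 0,"hand": 1}
  ]
}}

```text
clock: 6.95
ee_pos: [0.5957, 0.1383, 0.0618]
orientation: [[-0.368, 0.93, -0.002], [0.93, 0.368, -0.0], [0.0, -0.002, -1.0]]
force: [-0.0, 1.0, -2.1]
width: 0.0221
grasp_force: 60.1
```

Request:
{"fn": "send_rows", "kwargs": {
  "commands": [
    {"tx": 0,"ty": 0,"tz": -0.16,"rx": 0,"ry": 0,"rz": 0,"hand": 1},
    {"tx": 0,"ty": 0,"tz": -0.12,"rx": 0,"ry": 0,"rz": 0,"hand": 1},
    {"tx": 0,"ty": 0,"tz": 0,"rx": 0,"ry": 0,"rz": 0,"hand": 1}
  ]
}}

```text
clock: 7.25
ee_pos: [0.5958, 0.1383, 0.048]
orientation: [[-0.368, 0.93, -0.001], [0.93, 0.368, -0.0], [0.0, -0.001, -1.0]]
force: [-0.1, -0.2, -2.2]
width: 0.0223
grasp_force: 60.1
```

Request:
{"fn": "send_rows", "kwargs": {
  "commands": [
    {"tx": 0,"ty": 0,"tz": -0.04,"rx": 0,"ry": 0,"rz": 0,"hand": 1},
    {"tx": 0,"ty": 0,"tz": 0,"rx": 0,"ry": 0,"rz": 0,"hand": 1},
    {"tx": 0,"ty": 0,"tz": 0,"rx": 0,"ry": 0,"rz": 0,"hand": 1}
  ]
}}

```text
clock: 7.55
ee_pos: [0.5965, 0.1384, 0.0473]
orientation: [[-0.368, 0.93, 0.0], [0.93, 0.368, 0.0], [-0.0, 0.0, -1.0]]
force: [0.5, 0.1, -1.6]
width: 0.0222
grasp_force: 60.1
```

Request:
{"fn": "send_rows", "kwargs": {
  "commands": [
    {"tx": 0,"ty": 0,"tz": -0.03,"rx": 0,"ry": 0,"rz": 0,"hand": 1},
    {"tx": 0,"ty": 0,"tz": 0,"rx": 0,"ry": 0,"rz": 0,"hand": 1},
    {"tx": 0,"ty": 0,"tz": 0,"rx": 0,"ry": 0,"rz": 0,"hand": 1}
  ]
}}

```text
clock: 7.85
ee_pos: [0.5969, 0.1385, 0.0465]
orientation: [[-0.368, 0.93, 0.001], [0.93, 0.368, 0.0], [-0.0, 0.001, -1.0]]
force: [-2.9, -0.3, 8.7]
width: 0.0224
grasp_force: 61.5
```

Contact at 8.7 N, so the tip is on the bench. Release and rise.

Request:
{"fn": "send_rows", "kwargs": {
  "commands": [
    {"tx": 0,"ty": 0,"tz": 0,"rx": 0,"ry": 0,"rz": 0,"hand": 0.45},
    {"tx": 0,"ty": 0,"tz": 0,"rx": 0,"ry": 0,"rz": 0,"hand": 0.45},
    {"tx": 0,"ty": 0,"tz": 0,"rx": 0,"ry": 0,"rz": 0,"hand": 0.45},
    {"tx": 0,"ty": 0,"tz": 0,"rx": 0,"ry": 0,"rz": 0,"hand": 0.45},
    {"tx": 0,"ty": 0,"tz": 0.3,"rx": 0,"ry": 0,"rz": 0,"hand": 0.45},
    {"tx": 0,"ty": 0,"tz": 0.7,"rx": 0,"ry": 0,"rz": 0,"hand": 0.45},
    {"tx": 0,"ty": 0,"tz": 1,"rx": 0,"ry": 0,"rz": 0,"hand": 0.45},
    {"tx": 0,"ty": 0,"tz": 0.5,"rx": 0,"ry": 0,"rz": 0,"hand": 0.45}
  ]
}}

```text
clock: 8.65
ee_pos: [0.5974, 0.1387, 0.1745]
orientation: [[-0.368, 0.93, 0.004], [0.93, 0.368, 0.001], [-0.001, 0.004, -1.0]]
force: [0.5, 0.4, -0.1]
width: 0.0471
grasp_force: 0.0
```

Request:
{"fn": "send_rows", "kwargs": {
  "commands": [
    {"tx": -0.77,"ty": -0.476,"tz": 0,"rx": 0,"ry": 0,"rz": 0,"hand": 0.2},
    {"tx": -0.77,"ty": -0.476,"tz": 0,"rx": 0,"ry": 0,"rz": 0,"hand": 0.2},
    {"tx": -0.77,"ty": -0.476,"tz": 0,"rx": 0,"ry": 0,"rz": 0,"hand": 0.2},
    {"tx": -0.77,"ty": -0.476,"tz": 0,"rx": 0,"ry": 0,"rz": 0,"hand": 0.2},
    {"tx": 0,"ty": 0,"tz": -0.8,"rx": 0,"ry": 0,"rz": 0,"hand": 0.2},
    {"tx": 0,"ty": 0,"tz": -0.6,"rx": 0,"ry": 0,"rz": 0,"hand": 0.2},
    {"tx": 0,"ty": 0,"tz": 0,"rx": 0,"ry": 0,"rz": 0,"hand": 0.2},
    {"tx": 0,"ty": 0,"tz": 0,"rx": 0,"ry": 0,"rz": 0,"hand": 0.2},
    {"tx": 0,"ty": 0,"tz": 0,"rx": 0,"ry": 0,"rz": 0,"hand": 0.2}
  ]
}}

```text
clock: 9.55
ee_pos: [0.4435, 0.0434, 0.102]
orientation: [[-0.368, 0.93, 0.002], [0.93, 0.368, 0.0], [-0.0, 0.002, -1.0]]
force: [0.4, -0.6, 0.5]
width: 0.0685
grasp_force: 0.0
```

```bash
python3 - <<'E'
from h import *
s=state();print(s["clock"],s["ee_pos"],s["width"],s["force"])
a=get_image("top")["frame"];p=get_image("side");b=p["frame"]
cv2.imwrite("pics/c4.png",cv2.cvtColor(np.hstack([cv2.resize(a[120:290,170:370],(400,340)),cv2.resize(b[150:287,240:400],(397,340))]),cv2.COLOR_RGB2BGR))
print(pix(p,s["ee_pos"]))
E
```

```text
9.55 [0.4435085  0.0434372  0.10202549] 0.06853242977771729 [ 0.41730023 -0.60501128  0.47833902]
[367.2584857 184.9341731]
```

View pics/c4.png

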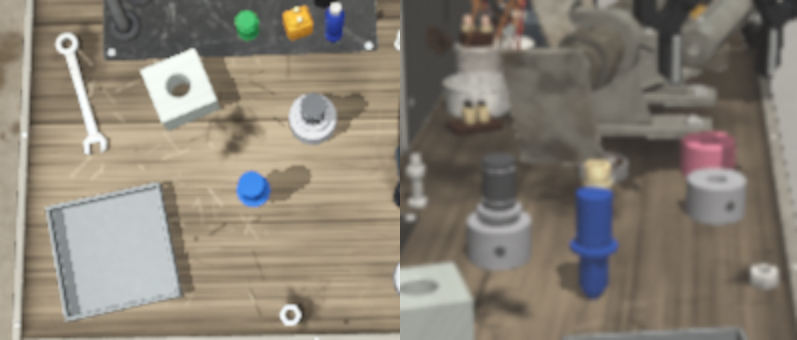

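The gauge stands upright in the wide collar (top crop 313,110). The fingers straddle the narrow collar, so I'm going down to grasp it.

Request:
{"fn": "send_rows", "kwargs": {
  "commands": [
    {"tx": 0,"ty": 0,"tz": -0.6,"rx": 0,"ry": 0,"rz": 0,"hand": 0.2},
    {"tx": 0,"ty": 0,"tz": -0.6,"rx": 0,"ry": 0,"rz": 0,"hand": 0.2},
    {"tx": 0,"ty": 0,"tz": -0.4,"rx": 0,"ry": 0,"rz": 0,"hand": 0.2},
    {"tx": 0,"ty": 0,"tz": -0.2,"rx": 0,"ry": 0,"rz": 0,"hand": 0.2},
    {"tx": 0,"ty": 0,"tz": -0.1,"rx": 0,"ry": 0,"rz": 0,"hand": 0.2},
    {"tx": 0,"ty": 0,"tz": 0,"rx": 0,"ry": 0,"rz": 0,"hand": 0.2},
    {"tx": 0,"ty": 0,"tz": 0,"rx": 0,"ry": 0,"rz": 0,"hand": 1},
    {"tx": 0,"ty": 0,"tz": 0,"rx": 0,"ry": 0,"rz": 0,"hand": 1},
    {"tx": 0,"ty": 0,"tz": 0,"rx": 0,"ry": 0,"rz": 0,"hand": 1},
    {"tx": 0,"ty": 0,"tz": 0,"rx": 0,"ry": 0,"rz": 0,"hand": 1},
    {"tx": 0,"ty": 0,"tz": 0,"rx": 0,"ry": 0,"rz": 0,"hand": 1},
    {"tx": 0,"ty": 0,"tz": 0,"rx": 0,"ry": 0,"rz": 0,"hand": 1}
  ]
}}

```text
clock: 10.85
ee_pos: [0.4433, 0.0433, 0.0069]
orientation: [[-0.368, 0.93, 0.002], [0.93, 0.368, 0.0], [-0.0, 0.002, -1.0]]
force: [-3.8, -0.0, 14.2]
width: 0.0442
grasp_force: 59.0
```

```bash
python3 - <<'E'
from h import *
import pickle;p,_=pickle.load(open("p.pkl","rb"))
c=np.array([ray(p,*u,.02) for u in((193.5,224.5),(249,211.5),(261,267.5),(203,280))]);print(c,c.mean(0))
E
```

```text
[[0.51339486 0.39327292 0.02      ]
 [0.53674622 0.28768428 0.02      ]
 [0.43030726 0.26390042 0.02      ]
 [0.40885676 0.37194031 0.02      ]] [0.47232627 0.32919948 0.02      ]
```

Request:
{"fn": "send_rows", "kwargs": {
  "commands": [
    {"tx": 0,"ty": 0,"tz": 0.5,"rx": 0,"ry": 0,"rz": 0,"hand": 1},
    {"tx": 0,"ty": 0,"tz": 0.9,"rx": 0,"ry": 0,"rz": 0,"hand": 1},
    {"tx": 0,"ty": 0,"tz": 0.9,"rx": 0,"ry": 0,"rz": 0,"hand": 1},
    {"tx": 0,"ty": 0,"tz": 0.7,"rx": 0,"ry": 0,"rz": 0,"hand": 1},
    {"tx": 0.07,"ty": 0.715,"tz": 0,"rx": 0,"ry": 0,"rz": 0,"hand": 1},
    {"tx": 0.07,"ty": 0.715,"tz": 0,"rx": 0,"ry": 0,"rz": 0,"hand": 1},
    {"tx": 0.07,"ty": 0.715,"tz": 0,"rx": 0,"ry": 0,"rz": 0,"hand": 1},
    {"tx": 0.07,"ty": 0.715,"tz": 0,"rx": 0,"ry": 0,"rz": 0,"hand": 1},
    {"tx": 0.07,"ty": 0.715,"tz": 0,"rx": 0,"ry": 0,"rz": 0,"hand": 1},
    {"tx": 0.07,"ty": 0.715,"tz": 0,"rx": 0,"ry": 0,"rz": 0,"hand": 1},
    {"tx": 0.07,"ty": 0.715,"tz": 0,"rx": 0,"ry": 0,"rz": 0,"hand": 1},
    {"tx": 0.07,"ty": 0.715,"tz": 0,"rx": 0,"ry": 0,"rz": 0,"hand": 1},
    {"tx": 0,"ty": 0,"tz": 0,"rx": 0,"ry": 0,"rz": 0,"hand": 1},
    {"tx": 0,"ty": 0,"tz": -0.9,"rx": 0,"ry": 0,"rz": 0,"hand": 1},
    {"tx": 0,"ty": 0,"tz": -0.9,"rx": 0,"ry": 0,"rz": 0,"hand": 1},
    {"tx": 0,"ty": 0,"tz": -0.7,"rx": 0,"ry": 0,"rz": 0,"hand": 1},
    {"tx": 0,"ty": 0,"tz": -0.2,"rx": 0,"ry": 0,"rz": 0,"hand": 1},
    {"tx": 0,"ty": 0,"tz": 0,"rx": 0,"ry": 0,"rz": 0,"hand": 1},
    {"tx": 0,"ty": 0,"tz": 0,"rx": 0,"ry": 0,"rz": 0,"hand": 1}
  ]
}}

```text
clock: 12.75
ee_pos: [0.4715, 0.3297, 0.0225]
orientation: [[-0.368, 0.93, 0.002], [0.93, 0.368, 0.001], [0.001, 0.002, -1.0]]
force: [-0.1, 0.9, -1.3]
width: 0.0443
grasp_force: 62.4
```

Request:
{"fn": "send_rows", "kwargs": {
  "commands": [
    {"tx": 0,"ty": 0,"tz": -0.12,"rx": 0,"ry": 0,"rz": 0,"hand": 1},
    {"tx": 0,"ty": 0,"tz": -0.1,"rx": 0,"ry": 0,"rz": 0,"hand": 1},
    {"tx": 0,"ty": 0,"tz": 0,"rx": 0,"ry": 0,"rz": 0,"hand": 1},
    {"tx": 0,"ty": 0,"tz": 0,"rx": 0,"ry": 0,"rz": 0,"hand": 1}
  ]
}}

```text
clock: 13.15
ee_pos: [0.4709, 0.3295, 0.01]
orientation: [[-0.368, 0.93, 0.001], [0.93, 0.368, 0.001], [0.0, 0.001, -1.0]]
force: [1.6, 0.8, 0.2]
width: 0.0443
grasp_force: 62.7
```

Request:
{"fn": "send_rows", "kwargs": {
  "commands": [
    {"tx": 0,"ty": 0,"tz": -0.03,"rx": 0,"ry": 0,"rz": 0,"hand": 1},
    {"tx": 0,"ty": 0,"tz": 0,"rx": 0,"ry": 0,"rz": 0,"hand": 1},
    {"tx": 0,"ty": 0,"tz": 0,"rx": 0,"ry": 0,"rz": 0,"hand": 1}
  ]
}}

```text
clock: 13.45
ee_pos: [0.4709, 0.3296, 0.0099]
orientation: [[-0.368, 0.93, 0.002], [0.93, 0.368, 0.001], [0.0, 0.002, -1.0]]
force: [-6.6, -5.1, 27.0]
width: 0.0446
grasp_force: 65.2
```

Contact with the tray floor. Release, rise clear and back away so the top camera can see.

Request:
{"fn": "send_rows", "kwargs": {
  "commands": [
    {"tx": 0,"ty": 0,"tz": 0,"rx": 0,"ry": 0,"rz": 0,"hand": 0.33},
    {"tx": 0,"ty": 0,"tz": 0,"rx": 0,"ry": 0,"rz": 0,"hand": 0.33},
    {"tx": 0,"ty": 0,"tz": 0,"rx": 0,"ry": 0,"rz": 0,"hand": 0.33},
    {"tx": 0,"ty": 0,"tz": 0.1,"rx": 0,"ry": 0,"rz": 0,"hand": 0.33},
    {"tx": 0,"ty": 0,"tz": 0.5,"rx": 0,"ry": 0,"rz": 0,"hand": 0.33},
    {"tx": 0,"ty": 0,"tz": 1,"rx": 0,"ry": 0,"rz": 0,"hand": 0.33},
    {"tx": 0,"ty": 0,"tz": 1,"rx": 0,"ry": 0,"rz": 0,"hand": 0.33},
    {"tx": 0,"ty": 0,"tz": 1,"rx": 0,"ry": 0,"rz": 0,"hand": 0.33},
    {"tx": -0.2,"ty": -0.8,"tz": 0,"rx": 0,"ry": 0,"rz": 0,"hand": 0.33},
    {"tx": -0.2,"ty": -0.8,"tz": 0,"rx": 0,"ry": 0,"rz": 0,"hand": 0.33},
    {"tx": -0.2,"ty": -0.8,"tz": 0,"rx": 0,"ry": 0,"rz": 0,"hand": 0.33},
    {"tx": -0.2,"ty": -0.8,"tz": 0,"rx": 0,"ry": 0,"rz": 0,"hand": 0.33},
    {"tx": -0.2,"ty": -0.8,"tz": 0,"rx": 0,"ry": 0,"rz": 0,"hand": 0.33},
    {"tx": -0.2,"ty": -0.8,"tz": 0,"rx": 0,"ry": 0,"rz": 0,"hand": 0.33},
    {"tx": 0,"ty": 0,"tz": 0,"rx": 0,"ry": 0,"rz": 0,"hand": 0.33},
    {"tx": 0,"ty": 0,"tz": 0,"rx": 0,"ry": 0,"rz": 0,"hand": 0.33}
  ]
}}

```text
clock: 15.05
ee_pos: [0.4106, 0.0887, 0.1886]
orientation: [[-0.366, 0.93, 0.001], [0.93, 0.366, 0.0], [0.0, 0.001, -1.0]]
force: [-0.2, -0.3, 0.7]
width: 0.0568
grasp_force: 0.0
```

```bash
python3 - <<'E'
from h import *
s=state();print(s["clock"],s["ee_pos"],s["width"],s["force"])
a=get_image("top")["frame"];b=get_image("side")["frame"]
cv2.imwrite("pics/c5.png",cv2.cvtColor(np.hstack([cv2.resize(a[120:290,170:370],(400,340)),cv2.resize(b[200:350,240:416],(399,340))]),cv2.COLOR_RGB2BGR))
E
```

```text
15.05 [0.41056008 0.08873628 0.18858111] 0.05678409630386183 [-0.22558596 -0.25683645  0.67212325]
```

View pics/c5.png

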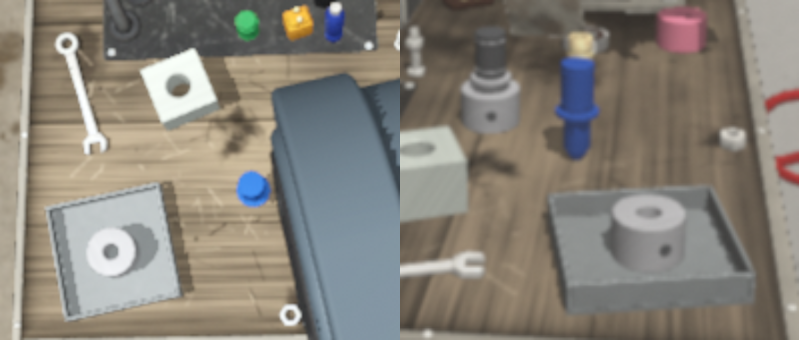

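The narrow collar lies flat in the middle of the tray (top crop 110,251). The gauge stands upright in the wide collar (side crop 490,80). Handing in.

```bash
python3 -c "
from station import *
print(hand_in())"
```

```text
the job is handed in; nothing more can be done
None
```

I handed the job in at about 15 s of the 59 s allowed: the gauge stands upright in the wide-bored collar with its tip on the bench, and the narrow-bored collar lies flat in the tray; `hand_in()` gave no verdict.

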